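Hold the counterbalance bolt behind the bracket

TASK

Lift the wooden dust cover off the drawing-board hinge unit by its knob and lay it knob up on the middle of the black rubber mat. Then reach down into the narrow gap behind the steel bracket, grip the hidden brass bolt head, wind it against its spring until its red pointer hangs straight down on the black mark, and keep hold of it there so that the backing nut can be tightened: finish while still gripping the head and holding it from turning back. Do not turn the dark steel bolt beside it or disturb the tape roll, the potted plant or the pencil.

Things in the scene. Friction and masses are not known exactly. Their poses are not given: they have to be found in the camera images.
- unit: fixed hinge unit, base 125 x 260 x 18 mm; origin centre of underside; x through the bracket to its front (away from the robot at yaw 0), y along the bracket, z up. Two walls 240 mm long in y, tops at z 122: grey steel bracket x 26 to 31, plywood rail x -44 to -26; open-topped gap between, floor z 18. Bolts along x at z 100, y +60 and -60; heads mid-gap, nuts in front; which is brass varies
- brass_bolt: brass bolt; origin at the centre of its hexagon head mid-gap: 24 mm across flats, 27.7 over corners, 16 mm long in x; its axis is 22 mm below the wall tops. x along the bolt, parallel to the unit's x. Home (to hold): its axes match the unit's; two flats then face +y and -y. Starts turned -0.44 to -0.30 rad about x (right-handed). Shank 12 mm (18 over its spring) from head to bracket
- brass_mark (a point): fixed point on the black mark on the bracket's front, 31 mm in front of and 58 mm straight below the centre of the brass head. The red pointer (64 mm long, on the front end of the brass bolt, always along -z of brass_bolt) hangs over it when the bolt is wound home. The spring is 0.5 N m/rad, slack 0.38 rad from home (0.2 N m at home); friction 0.06 N m; stops 0.7 rad short of and 0.5 rad past home
- steel_bolt: dark steel bolt, same size, height and frame, no pointer or spring, 120 mm along the bracket from the brass one; friction 0.06 N m; not to be turned
- cover: loose wooden dust cover, plate 80 (x) x 64 (y) x 10 mm with an upright round knob of 24 mm diameter in the middle, from 10 to 40 mm above the underside; about 0.13 kg. Origin: centre of its underside. Starts lying across the gap on the wall tops, over the brass head, knob up
- mat: fixed square black rubber mat, 180 x 180 x 4 mm, flat on the desk. Origin: centre of its underside, top at 4 mm
- tape: loose white roll of tape lying flat, 96 mm outer diameter, 25 mm high, origin at the centre of its underside; bystander
- plant: loose white pot with a green succulent, 80 mm wide, about 100 mm high, origin at the centre of its underside; bystander
- pencil: loose chunky red pencil lying along its own x, 180 x 8 x 8 mm, origin at the middle of its underside; bystander
There are look-alikes about, which are no part of the job. What is shaped like the cover but orange or purple is not meant.

How it is judged:
By the outcome, as a careful person would: the job done as asked, in the order asked, and still so for the second after the job is handed in, while the arm keeps its last pose, push and grip.
It also fails if it takes over 48 s, if anything falls off the work surface, if the arm or the gripper's body presses on something with over 40 N, if the wrist force passes 120 N, or if a joint passes its speed limit or range.

ROBOT

A 6-joint arm with a two-finger parallel gripper is mounted at the origin on the work surface. World frame = base frame: x ahead of the robot, y to its left, z up, the work surface at z = 0. Lengths are in mm, angles in rad, forces in N, time in s.
With the tool pointing down it reaches from about 350 to 975 mm from the base axis. Payload 7.1 kg.
Tool frame: the origin (TCP) lies midway between the tips of the shut fingers; the grasp point (between the pads) lies ctrl.grip_point_offset behind it (ctrl.grip_point_offset is the distance from the TCP to the grasp point, in mm); z points along the fingers, y is the line along which they close (so a half turn about z gives the same grasp; the last joint's range is limited). The gripper opens to 88 mm and grips with 3 to 60 N. Pads are 20 mm wide; open, the fingers measure 115 mm over their backs; the gripper's body (75 mm by 178 mm) begins 61 mm behind the grasp point.
Start: joints at [1.314, 0.423, 1.63, -0, 1.089, -0.019], TCP at [147.197, 607.402, 201.475] pointing down, gripper open.
Joint ranges: [-3, 3], [-0.9, 2.11], [0.09, 2.58], [-1.31, 4.45], [0.11, 2.69], [-2.54, 2.54]. Speed limits (rad/s): [2.39, 2.39, 3.01, 3.14, 3.14, 3.14].

INTERFACE

Orientations are given as a rotation vector (axis times angle).
In Python, from workcell import ctrl, get_image, close_job, finder gives the robot as it stands.
- The arm moves only by the tool servo_tool, never from a script. Its argument "deltas" is a list of rows, each a list of 2 entries, a list of its own where there are three numbers: the shift along the tool's x, y, z in mm, then the turn, a rotation vector about the tool's x, y, z in rad. A call has 1 to 5 rows; each row is the pose to reach, as a shift and turn from the pose commanded when the call began, along the tool's axes at that moment; what a row does not reach only later rows make up. A row lasts 1/12 s, in which the tool goes at most 41.7 mm and 7.16 degrees, less where a joint would pass 70% of its speed; a pose out of reach is approached as far as the arm can. A call with a gripper value outside its range is refused whole. "grip" is the closure, from -1 (fully open) to 1 (shut), so that 0 is half open, set as the call begins (left out, the last holds). The fingers move at their own pace and stop on an object; the grip force is fixed at half the most. Time passes only in rows, so rows that repeat a pose let the fingers close. It gives the time, the measured TCP pose, the force, the opening and the grip force at its end, in the units of the state.
- ctrl.get_obs(): the state, without advancing time (a new reading comes with each control period).
- get_image(name): name is "scene" or "top" or "wrist"; returns a dict with "frame" (400x640x3 uint8, blue, green, red), "depth" (400x640 float32, mm along the optical axis (not along the pixel's ray), 0 where there is no reading), "K" (3x3 intrinsics, pixels), "pose" (4x4, takes a point from camera to world coordinates). Camera axes: x right, y down, z forward; pixel columns grow to the right and rows downward; lengths in mm; the calibration is good to about 2 mm. A picture is of the moment at which its call begins.
- close_job(): hands the job in; it is judged then, once.
Trained networks look in a picture, given as the dict that the camera call returned (one of the last four; its "shot" number tells which), for a name from the list of things; names that differ only in an ending like _2 or _b are one class to them, and where a whole thing is asked for, a point or a joint stands for the part that bears it (a point fixed in the world has none). Each returns a list of dicts, best first, with "score" (0 to 1); they miss things now and then, are a little off and sometimes report something else, mostly with a low value. They report only what shows in the picture. A call takes as long as a camera call. They do not tell look-alikes from the thing itself.
- finder.search_frame(query, picture): "rect" ([centre column, centre row, width, height] as shares, 0 to 1, of the picture: columns of its width, rows of its height, round what is visible of it).
- finder.silhouettes(query, picture): "mask" (400x640 bool, what is visible of it) and "rect" ([centre column, centre row, width, height] as shares, 0 to 1, of the picture: columns of its width, rows of its height, round what is visible of it).
The state is a dict: "t": time; "qpos": joint angles; "qvel": joint speeds; "joint_torque": joint torques, N m; "ee_pos": TCP position; "orientation": TCP orientation; "ft_force": force on the tool from outside, world axes, zero at the start; "moment": the same for the moment, N m; "width": finger opening in mm; "grasp_force": force on a finger pad.
Only numpy, scipy, OpenCV 4.12 (cv2) and the standard library are available. Lean on these libraries where they do the work, as an engineer would, in place of code of your own. Each camera call takes 0.05 s, during which the arm holds its last target. There are 200 camera calls.

## Working session

There is one attempt and no reset: what is moved stays moved. The work goes in short steps, Python scripts to look and compute and a tool call to move; the robot and the scene stay as the last step left them, time stands still between calls to the robot, and variables do not carry over. Pictures are saved under pics/ and viewed, at most 10 in all, crops included, and the job is handed in when it is done.

Besides the shell and the picture viewer there is one more tool, called after "Request:" as name(argument=value, ...) on one line, values as JSON. servo_tool: Moves the arm, as the interface text tells. Its arguments: {"type":"object","properties":{"deltas":{"type":"array","items":{"type":"array"}},"grip":{"type":"number"}},"required":["deltas"]}

```bash
ls; mkdir -p pics; cat > h.py <<'E'
import numpy as np, cv2
from workcell import ctrl, get_image, close_job, finder
from scipy.spatial.transform import Rotation as R
def world(im, mask=None):
    d=im["depth"]; K=im["K"]; P=im["pose"]
    v,u=np.nonzero((d>0) if mask is None else (mask&(d>0)))
    z=d[v,u]; c=np.stack([(u-K[0,2])*z/K[0,0],(v-K[1,2])*z/K[1,1],z],1)
    return c@P[:3,:3].T+P[:3,3], u, v
E
python3 - <<'E'
from h import *
o=ctrl.get_obs(); print(o["t"],o["ee_pos"],o["orientation"],o["width"],ctrl.grip_point_offset)
a=get_image("top"); b=get_image("scene")
cv2.imwrite("pics/top.png",a["frame"]);cv2.imwrite("pics/scene.png",b["frame"])
for n in ["unit","cover","mat","tape","plant","pencil","brass_bolt"]:
    for x in finder.silhouettes(n,a)[:4]:
        p,u,v=world(a,x["mask"])
        print(n,round(x["score"],2),np.round(np.array(x["rect"])*[640,400,640,400]), np.round(np.median(p,0)), np.round(np.percentile(p,[3,97],axis=0)).tolist())
E
```

```text
pics
0.0 [147.05126918 606.83914284 200.69962901] [-3.72663586e-01 -3.11919020e+00  2.43231389e-03] 87.60366677565725 18.700000000000003
unit 0.63 [310. 221.  85.  45.] [483. -24.  20.] [[425.0, -125.0, 14.0], [547.0, 118.0, 124.0]]
cover 0.93 [379. 236.  29.  33.] [ 451. -219.   10.] [[412.0, -254.0, 4.0], [490.0, -186.0, 41.0]]
cover 0.92 [380. 192.  28.  24.] [ 585. -226.   10.] [[553.0, -266.0, 2.0], [621.0, -187.0, 42.0]]
cover 0.89 [257. 274.  29.  27.] [320. 156.  10.] [[281.0, 120.0, 3.0], [358.0, 196.0, 40.0]]
cover 0.68 [350. 277.  28.  31.] [ 322. -125.   10.] [[283.0, -162.0, 4.0], [360.0, -88.0, 41.0]]
mat 0.73 [219. 217.  56.  58.] [496. 295.   4.] [[412.0, 210.0, -1.0], [582.0, 379.0, 8.0]]
tape 0.69 [262. 136.  28.  29.] [758. 166.  24.] [[710.0, 119.0, 5.0], [798.0, 207.0, 29.0]]
plant 0.97 [442. 175.  34.  30.] [ 631. -389.   75.] [[600.0, -439.0, 2.0], [671.0, -354.0, 105.0]]
pencil 0.62 [341. 144.  23.  47.] [748. -89.   8.] [[673.0, -113.0, 2.0], [819.0, -61.0, 13.0]]
```

View pics/top.png

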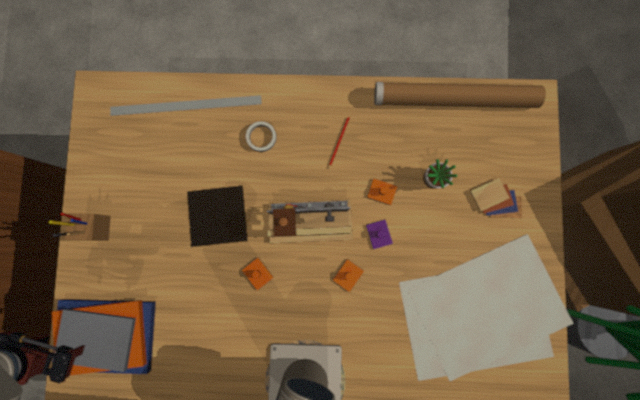

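View pics/scene.png

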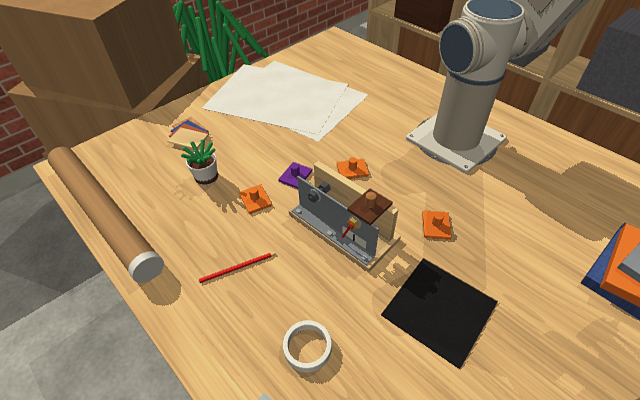

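The top picture shows the unit at (310,221), the brown cover at (285,221) on its left half, and the black mat at (218,215). The scene view confirms that the brass bolt with the red pointer is at the cover end.

```bash
python3 - <<'E'
from h import *
for cam in ["top","scene"]:
    a=get_image(cam); p,u,v=world(a)
    box=(p[:,0]>400)&(p[:,0]<600)&(p[:,1]>-170)&(p[:,1]<170)
    w=p[box&(abs(p[:,2]-122)<4)]
    k=p[box&(p[:,2]>156)&(p[:,2]<168)]; pl=p[box&(abs(p[:,2]-132)<3.5)]
    print(cam,"knob",len(k),k.mean(0).round(1),np.ptp(k,axis=0).round(),"plate",len(pl),cv2.minAreaRect(pl[:,:2].astype(np.float32)))
    print("walls",len(w),cv2.minAreaRect(w[:,:2].astype(np.float32)))
    # rail: fit line through centre
    s=w[(w[:,1]<30)]; 
    m=s[:,0]<np.median(s[:,0])+12
    vx=cv2.fitLine(s[m][:,:2].astype(np.float32),cv2.DIST_HUBER,0,.01,.01).ravel(); print("rail line",vx)
    bs=p[box&(abs(p[:,2]-18)<4)]; print("base",len(bs),cv2.minAreaRect(bs[:,:2].astype(np.float32)))
    al=p[box&(p[:,2]>12)]; print("all",cv2.minAreaRect(al[:,:2].astype(np.float32)))
    mk=p[(p[:,0]>380)&(p[:,0]<620)&(p[:,1]>190)&(p[:,1]<400)&(a["frame"].max(2)[v,u]<50)&(abs(p[:,2]-4)<5)]
    print("mat",len(mk),cv2.minAreaRect(mk[:,:2].astype(np.float32)))
E
```

```text
top knob 57 [475.6  66.5 161.4] [20. 22. 10.] plate 511 ((476.0718688964844, 67.15068054199219), (79.81493377685547, 63.079925537109375), 1.8351930379867554)
walls 468 ((479.4733581542969, -3.0574798583984375), (76.77800750732422, 238.61911010742188), 4.003815174102783)
rail line [ 7.1883932e-02 -9.9741298e-01  4.5448074e+02 -4.5845905e+01]
base 1471 ((486.91839599609375, -1.792266845703125), (125.02447509765625, 260.259521484375), 4.107143878936768)
all ((486.78271484375, -1.7876434326171875), (125.29728698730469, 260.2579345703125), 4.123574256896973)
mat 2797 ((496.983154296875, 295.91058349609375), (172.9239501953125, 176.0870361328125), 8.217379570007324)
scene knob 90 [479.1  69.9 162.1] [25. 22.  9.] plate 688 ((477.1002197265625, 68.58853912353516), (81.57010650634766, 65.23747253417969), 3.6632449626922607)
walls 719 ((482.50360107421875, -1.5948562622070312), (79.69246673583984, 240.87713623046875), 3.743025541305542)
rail line [ 7.0773110e-02 -9.9749243e-01  4.5753186e+02 -4.3183235e+01]
base 848 ((490.1956787109375, -0.172607421875), (125.04278564453125, 262.0093994140625), 5.092989921569824)
all ((489.1202392578125, -0.124969482421875), (125.95860290527344, 261.2210693359375), 4.324249267578125)
mat 6629 ((499.5889892578125, 297.3204345703125), (179.53945922851562, 178.96632385253906), 7.5823798179626465)
```

```bash
cat >> h.py <<'E'
YAW=0.0715
def pose(tilt=0., yaw=YAW):
    # tool down, tool y along unit y, tool x = -unit x; tilt about unit +x (rad)
    B=np.array([[-1,0,0],[0,1,0],[0,0,-1.]])
    return R.from_euler('z',yaw)*R.from_rotvec([tilt,0,0])*R.from_matrix(B)
def plan(tcp, rot):
    o=ctrl.get_obs(); c=R.from_rotvec(o["orientation"])
    print("t",round(o["t"],2),"at",np.round(o["ee_pos"],1),"w",round(o["width"],1),"F",np.round(o["ft_force"],1),"M",np.round(o["moment"],2),"g",round(o["grasp_force"],1))
    print("shift",np.round(c.inv().apply(np.array(tcp)-o["ee_pos"]),1),"turn",np.round((c.inv()*rot).as_rotvec(),3))
E
python3 -c "
from h import *
plan([476.8,67.8,200],pose())"
```

```text
t 0.55 at [147.2 607.4 201.5] w 87.9 F [-0.2 -0.1  0. ] M [-0.02 -0.02 -0.  ] g 0.0
shift [-447.4 -446.8    1.5] turn [-0.    -0.    -0.309]
```

Request:
servo_tool(deltas=[[[-20, -20, 0], [0, 0, 0]], [[-49, -49, 0], [0, 0, 0]], [[-78, -78, 0], [0, 0, 0]], [[-107, -107, 0], [0, 0, 0]], [[-136, -136, 0], [0, 0, 0]]], grip=-0.4)

```text
t: 0.97
ee_pos: [247.8, 441.7, 201.5]
orientation: [0.371, 3.119, 0.0]
ft_force: [-0.2, -0.2, 0.2]
width: 62.4
grasp_force: 0.0
```

Request:
servo_tool(deltas=[[[-29, -29, 0], [0, 0, 0]], [[-58, -58, 0], [0, 0, 0]], [[-87, -87, 0], [0, 0, 0]], [[-116, -116, 0], [0, 0, 0]], [[-145, -145, 0], [0, 0, 0]]])

```text
t: 1.38
ee_pos: [354.8, 266.4, 201.8]
orientation: [0.372, 3.119, 0.001]
ft_force: [-0.2, 0.4, -0.6]
width: 61.7
grasp_force: 0.0
```

Request:
servo_tool(deltas=[[[-29, -29, 0], [0, 0, -0.06]], [[-58, -58, 0], [0, 0, -0.12]], [[-87, -87, 0], [0, 0, -0.18]], [[-110, -110, 0], [0, 0, -0.24]], [[-120, -120, 0], [0, 0, -0.309]]])

```text
t: 1.8
ee_pos: [444.4, 120.2, 201.9]
orientation: [-0.112, 3.138, -0.001]
ft_force: [0.3, -0.0, -0.3]
width: 61.4
grasp_force: 0.0
```

```bash
python3 - <<'E'
from h import *
print(ctrl.get_obs()["qpos"].round(2))
a=get_image("wrist"); cv2.imwrite("pics/w1.png",a["frame"])
p,u,v=world(a)
box=(p[:,0]>400)&(p[:,0]<600)&(p[:,1]>-170)&(p[:,1]<170)
k=p[box&(abs(p[:,2]-162)<2.5)]; pl=p[box&(abs(p[:,2]-132)<2.5)]
if len(k): print("knob",len(k),k.mean(0),np.ptp(k,axis=0))
if len(pl): print("plate",cv2.minAreaRect(pl[:,:2].astype(np.float32)))
w=p[box&(abs(p[:,2]-122)<2.5)]; print("walls",len(w),w.min(0),w.max(0))
plan([476.8,67.8,200],pose())
E
```

```text
[ 0.24  0.18  1.98 -0.    0.98 -1.4 ]
knob 128 [470.96188667  60.25099631 161.13815613] [15.46621121  9.50893892  3.41914317]
plate ((475.2420349121094, 67.70327758789062), (80.38275146484375, 64.02218627929688), 4.152307510375977)
walls 6275 [ 433.5324223  -124.24966344  119.50103277] [524.66324855 119.81812681 124.4658483 ]
t 1.85 at [444.9 119.9 201.8] w 61.5 F [ 0.5 -0.4 -0.5] M [ 0.04 -0.03  0.04] g 0.0
shift [-27.9 -54.3   1.9] turn [-0.001  0.002  0.004]
```

View pics/w1.png

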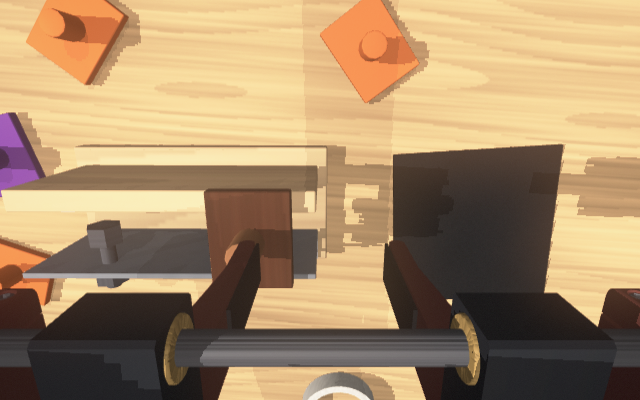

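The wrist view shows the brown cover plate at (248,238) with its knob at (243,250), the steel bolt uncovered at (103,235) and the mat at (480,220). The tool yaw matches the cover.

Request:
servo_tool(deltas=[[[-14, -27, 0], [0, 0, 0]], [[-27, -54, 2], [0, 0, 0]], [[-27, -54, 2], [0, 0, 0.004]]])

```text
t: 2.1
ee_pos: [475.3, 68.8, 199.7]
orientation: [-0.101, 3.138, -0.001]
ft_force: [-0.3, -0.0, 0.1]
width: 62.2
grasp_force: 0.0
```

```bash
python3 -c "
from h import *
plan([476,67.8,137],pose())"
```

```text
t 2.1 at [475.3  68.8 199.7] w 62.2 F [-0.3 -0.   0.1] M [ 0.04  0.01 -0.04] g 0.0
shift [-0.5 -1.  62.7] turn [-0.001  0.002 -0.007]
```

Request:
servo_tool(deltas=[[[0, 0, 25], [0, 0, -0.004]], [[0, 0, 50], [0, 0, -0.004]], [[0, 0, 62], [0, 0, -0.004]], [[0, 0, 62], [0, 0, -0.004]]])

```text
t: 2.43
ee_pos: [470.8, 71.6, 135.1]
orientation: [0.111, -3.135, 0.0]
ft_force: [-0.5, 0.2, -0.1]
width: 61.7
grasp_force: 0.0
```

Request:
servo_tool(deltas=[[[0, 0, 0], [0, 0, 0]], [[0, 0, 0], [0, 0, 0]], [[0, 0, 0], [0, 0, 0]], [[0, 0, 0], [0, 0, 0]], [[0, 0, 0], [0, 0, 0]]], grip=1)

```text
t: 2.85
ee_pos: [473.7, 71.4, 138.3]
orientation: [-0.112, 3.138, 0.0]
ft_force: [-1.1, -1.9, 0.6]
width: 31.7
grasp_force: 0.5
```

Request:
servo_tool(deltas=[[[0, 0, 0], [0, 0, 0]], [[0, 0, 0], [0, 0, 0]], [[0, 0, 0], [0, 0, 0]]])

```text
t: 3.1
ee_pos: [473.6, 71.3, 138.0]
orientation: [-0.112, 3.139, 0.0]
ft_force: [-1.6, -1.4, 5.6]
width: 21.7
grasp_force: 30.0
```

Request:
servo_tool(deltas=[[[0, 0, -10], [0, 0, 0]], [[0, 0, -30], [0, 0, 0]], [[0, 0, -50], [0, 0, 0]], [[0, 0, -65], [0, 0, 0]], [[0, 0, -65], [0, 0, 0]]])

```text
t: 3.52
ee_pos: [475.0, 71.6, 205.5]
orientation: [-0.112, 3.135, 0.001]
ft_force: [0.8, 0.5, -1.7]
width: 22.1
grasp_force: 30.0
```

```bash
python3 - <<'E'
from h import *
plan([497,296,210],pose())
a=get_image("scene"); cv2.imwrite("pics/s2.png",cv2.resize(a["frame"][110:290,200:480],None,fx=2.5,fy=2.5))
E
```

```text
t 3.52 at [475.   71.6 205.5] w 22.1 F [ 0.8  0.5 -1.7] M [ 0.05 -0.03  0.02] g 30.0
shift [-37.9 222.3  -4.2] turn [ 0.     0.005 -0.   ]
```

View pics/s2.png

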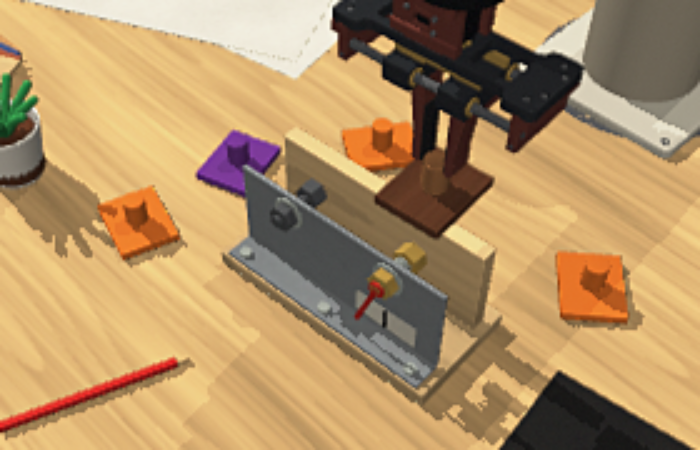

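The cover is held level by its knob. In the crop the brass head is bare at (408,258), and the red pointer at (370,298) is off to the left of the black mark at (385,315).

Request:
servo_tool(deltas=[[[-4, 20, 0], [0, 0, 0]], [[-11, 56, 0], [0, 0, 0]], [[-18, 92, 0], [0, 0, 0]], [[-25, 128, 0], [0, 0, 0]], [[-32, 164, 0], [0, 0, 0]]])

```text
t: 3.98
ee_pos: [492.6, 238.4, 201.1]
orientation: [0.111, -3.138, 0.001]
ft_force: [0.8, 0.4, -1.2]
width: 21.9
grasp_force: 30.0
```

Request:
servo_tool(deltas=[[[-4, 30, 20], [0, 0, 0]], [[-6, 50, 40], [0, 0, 0]], [[-6, 58, 60], [0, 0, 0]], [[-6, 58, 80], [0, 0, 0]], [[-6, 58, 100], [0, 0, 0]]])

```text
t: 4.4
ee_pos: [494.0, 295.8, 99.9]
orientation: [0.114, -3.137, 0.002]
ft_force: [0.1, -0.0, -1.4]
width: 21.6
grasp_force: 30.0
```

Request:
servo_tool(deltas=[[[0, 0, 10], [0, 0, 0]], [[0, 0, 20], [0, 0, 0]], [[0, 0, 25], [0, 0, 0]], [[0, 0, 25], [0, 0, 0]]])

```text
t: 4.73
ee_pos: [494.8, 294.9, 76.5]
orientation: [0.111, -3.138, 0.001]
ft_force: [0.6, 0.3, -0.6]
width: 21.7
grasp_force: 30.0
```

```bash
python3 - <<'E'
from h import *
plan([498.5,296.5,60],pose())
for c in ["scene","top"]:
    a=get_image(c); p,u,v=world(a); z=ctrl.get_obs()["ee_pos"][2]
    f=a["frame"][v,u].astype(int)
    near=(np.hypot(p[:,0]-500,p[:,1]-295)<70)&(p[:,2]>z-30)
    q=p[near]; h,e=np.histogram(q[:,2],bins=np.arange(z-30,z+40,3)); print(c,z.round(1),list(zip(e.round(),h)))
    i=e[np.argmax(h[:12])]+1.5; pl=q[abs(q[:,2]-i)<3]; print(cv2.minAreaRect(pl[:,:2].astype(np.float32)), pl.min(0).round(),pl.max(0).round())
    mk=p[(p[:,0]>380)&(p[:,0]<620)&(p[:,1]>190)&(p[:,1]<400)&(f.max(1)<50)&(abs(p[:,2]-4)<5)]
    print("mat",cv2.minAreaRect(mk[:,:2].astype(np.float32)))
E
```

```text
t 4.73 at [494.8 294.9  76.5] w 21.7 F [ 0.6  0.3 -0.6] M [ 0.   -0.05 -0.02] g 30.0
shift [-3.8  1.3 16.5] turn [-0.001 -0.002 -0.001]
scene 77.4 [(np.float64(47.0), np.int64(0)), (np.float64(50.0), np.int64(0)), (np.float64(53.0), np.int64(0)), (np.float64(56.0), np.int64(0)), (np.float64(59.0), np.int64(1)), (np.float64(62.0), np.int64(26)), (np.float64(65.0), np.int64(37)), (np.float64(68.0), np.int64(405)), (np.float64(71.0), np.int64(415)), (np.float64(74.0), np.int64(16)), (np.float64(77.0), np.int64(12)), (np.float64(80.0), np.int64(11)), (np.float64(83.0), np.int64(9)), (np.float64(86.0), np.int64(8)), (np.float64(89.0), np.int64(9)), (np.float64(92.0), np.int64(11)), (np.float64(95.0), np.int64(13)), (np.float64(98.0), np.int64(52)), (np.float64(101.0), np.int64(64)), (np.float64(104.0), np.int64(12)), (np.float64(107.0), np.int64(11)), (np.float64(110.0), np.int64(14)), (np.float64(113.0), np.int64(11))]
((497.92919921875, 296.17266845703125), (81.19193267822266, 63.95893478393555), 4.868442058563232) [457. 263.  70.] [541. 331.  75.]
mat ((500.1792907714844, 297.271240234
[... 383 characters left out ...]
at64(75.0), np.int64(6)), (np.float64(78.0), np.int64(0)), (np.float64(81.0), np.int64(0)), (np.float64(84.0), np.int64(0)), (np.float64(87.0), np.int64(0)), (np.float64(90.0), np.int64(0)), (np.float64(93.0), np.int64(0)), (np.float64(96.0), np.int64(0)), (np.float64(99.0), np.int64(0)), (np.float64(102.0), np.int64(1)), (np.float64(105.0), np.int64(0)), (np.float64(108.0), np.int64(4)), (np.float64(111.0), np.int64(1)), (np.float64(114.0), np.int64(0))]
((486.30389404296875, 293.5327453613281), (65.32935333251953, 51.63188934326172), 20.641984939575195) [458. 259.  71.] [525. 311.  76.]
mat ((499.6427917480469, 280.7962646484375), (173.74822998046875, 143.3862762451172), 8.269783020019531)
```

Request:
servo_tool(deltas=[[[-2, 1, 15], [0, 0, 0]], [[-2, 1, 35], [0, 0, 0]], [[-2, 1, 48], [0, 0, 0]], [[-2, 1, 53], [0, 0, 0]], [[-2, 1, 54], [0, 0, 0]]])

```text
t: 5.25
ee_pos: [496.8, 296.2, 22.9]
orientation: [0.112, -3.138, 0.001]
ft_force: [-0.1, 0.6, -0.8]
width: 21.6
grasp_force: 30.0
```

Request:
servo_tool(deltas=[[[0, 0, 1], [0, 0, 0]], [[0, 0, 2], [0, 0, 0]], [[0, 0, 2], [0, 0, 0]]])

```text
t: 5.5
ee_pos: [497.7, 296.8, 22.1]
orientation: [-0.112, 3.139, 0.001]
ft_force: [-0.3, -0.3, -1.9]
width: 21.7
grasp_force: 30.0
```

Request:
servo_tool(deltas=[[[0, 0, 1], [0, 0, 0]], [[0, 0, 2], [0, 0, 0]], [[0, 0, 2], [0, 0, 0]]])

```text
t: 5.75
ee_pos: [497.7, 296.9, 20.1]
orientation: [-0.112, 3.139, 0.001]
ft_force: [-0.1, 0.7, 2.9]
width: 22.1
grasp_force: 30.0
```

Contact; release and rise.

Request:
servo_tool(deltas=[[[0, 0, 0], [0, 0, 0]], [[0, 0, 0], [0, 0, 0]], [[0, 0, 0], [0, 0, 0]], [[0, 0, 0], [0, 0, 0]], [[0, 0, 0], [0, 0, 0]]], grip=-0.3)

```text
t: 6.17
ee_pos: [497.2, 296.5, 19.4]
orientation: [0.112, -3.139, 0.0]
ft_force: [-0.4, -1.0, 0.5]
width: 51.7
grasp_force: 0.0
```

Request:
servo_tool(deltas=[[[0, 0, -20], [0, 0, 0]], [[0, 0, -55], [0, 0, 0]], [[0, 0, -90], [0, 0, 0]], [[0, 0, -125], [0, 0, 0]], [[0, 0, -160], [0, 0, 0]]])

```text
t: 6.58
ee_pos: [496.9, 296.3, 180.9]
orientation: [0.112, -3.139, 0.0]
ft_force: [1.2, 0.1, -0.6]
width: 56.9
grasp_force: 0.0
```

Request:
servo_tool(deltas=[[[0, -25, -15], [0, 0, 0]], [[0, -60, -30], [0, 0, 0]], [[0, -95, -40], [0, 0, 0]], [[0, -125, -40], [0, 0, 0]], [[0, -140, -40], [0, 0, 0]]])

```text
t: 7.0
ee_pos: [507.4, 154.3, 220.4]
orientation: [-0.11, 3.138, -0.001]
ft_force: [0.3, -0.1, -0.5]
width: 57.0
grasp_force: 0.0
```

```bash
python3 - <<'E'
from h import *
plan([483,60,230],pose())
a=get_image("scene"); p,u,v=world(a)
near=(np.hypot(p[:,0]-500,p[:,1]-295)<70)
pl=p[near&(abs(p[:,2]-14)<3)]; print("cover",cv2.minAreaRect(pl[:,:2].astype(np.float32)), "knob",p[near&(p[:,2]>40)&(p[:,2]<48)].mean(0))
w=get_image("wrist"); cv2.imwrite("pics/w2.png",w["frame"])
pw,uw,vw=world(w); 
for nm,q,f in (("scene",p,a["frame"][v,u]),("wrist",pw,w["frame"][vw,uw])):
    hsv=cv2.cvtColor(f[None],cv2.COLOR_BGR2HSV)[0].astype(int)
    m=(np.hypot(q[:,0]-483,q[:,1]-59)<25)&(q[:,2]>85)&(q[:,2]<118)
    print(nm,len(q[m]),q[m].min(0).round(1),q[m].max(0).round(1),np.median(q[m],0).round(1))
    red=(np.abs(q[:,0]-520)<30)&(abs(q[:,1]-59)<50)&((hsv[:,0]<6)|(hsv[:,0]>174))&(hsv[:,1]>180)&(q[:,2]>25)&(q[:,2]<115)
    if red.sum()>4: print("red",red.sum(),q[red].min(0).round(1),q[red].max(0).round(1),cv2.fitLine(q[red].astype(np.float32),cv2.DIST_HUBER,0,.01,.01).ravel().round(3))
np.savez("w2.npz",p=pw,u=uw,v=vw)
E
```

```text
t 7.0 at [507.4 154.3 220.4] w 57.0 F [ 0.3 -0.1 -0.5] M [ 0.01  0.05 -0.  ] g 0.0
shift [ 30.9 -92.3  -9.6] turn [-0.     0.001 -0.002]
cover ((500.9437561035156, 297.8987731933594), (82.94709014892578, 64.39302062988281), 5.4550089836120605) knob [502.24117081 298.30219835  44.99509044]
scene 123 [458.6  45.9  86.4] [500.5  72.5 117.3] [486.   62.1 109. ]
red 36 [528.5  42.   46.2] [534.7  69.4 110. ] [-2.4000e-02  3.5000e-01  9.3700e-01  5.3253e+02  5.5318e+01  8.0230e+01]
wrist 1143 [473.4  44.9  85.5] [507.8  71.8 114.1] [485.7  61.4 107.2]
```

View pics/w2.png

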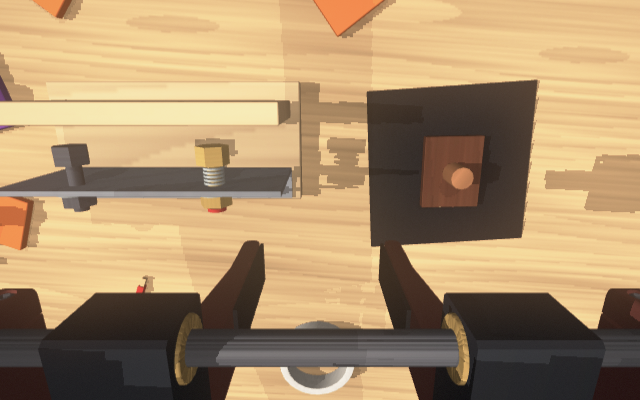

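Cover is centred on the mat, knob up, in the wrist view at (453,172). The brass head shows at (211,155) in the gap with the red pointer tip below it. The pointer's tilt measures about -0.36 rad.

```bash
cat >> h.py <<'E'
def tcp(L,tilt,C=(484,58.3,100)):
    return np.array(C)+L*pose(tilt).apply([0,0,1])
E
python3 - <<'E'
from h import *
d=np.load("w2.npz"); p=d["p"]; m=(np.hypot(p[:,0]-483,p[:,1]-59)<30)&(p[:,2]>100)&(p[:,2]<119)
q=p[m]; c,s=np.cos(YAW),np.sin(YAW); ux=(q[:,0]-487.5)*c+(q[:,1]+1.5)*s; uy=-(q[:,0]-487.5)*s+(q[:,1]+1.5)*c
for lo in range(-28,28,4):
    k=(ux>=lo)&(ux<lo+4)
    if k.sum()>3: print(lo,k.sum(),np.percentile(uy[k],[2,98]).round(1),np.percentile(q[k,2],[2,50,98]).round(1))
plan(tcp(-90,-.36),pose(-.36))
E
```

```text
-12 87 [48.5 71.6] [100.1 106.6 112.8]
-8 150 [48.1 72. ] [101.8 109.7 113. ]
-4 152 [47.6 72.2] [101.4 109.8 113. ]
0 152 [48. 72.] [100.1 109.7 113.4]
4 109 [48.  71.8] [101.4 110.  113.2]
8 77 [53.2 68.7] [100.8 105.7 108.9]
12 113 [52.5 68.8] [100.8 105.4 109. ]
16 94 [52.4 68.9] [100.4 106.3 109.3]
20 85 [52.5 69. ] [101.1 105.7 108.9]
24 202 [45.  76.6] [101.9 109.9 118.7]
t 7.1 at [507.2 154.8 219.7] w 57.3 F [ 0.1  0.2 -0.5] M [0.03 0.06 0.01] g 0.0
shift [ 29.8 -63.   35.5] turn [ 0.36  -0.    -0.003]
```

Request:
servo_tool(deltas=[[[8, -15, 4], [0.08, 0, 0]], [[16, -32, 12], [0.17, 0, 0]], [[24, -50, 24], [0.27, 0, 0]], [[30, -63, 35], [0.36, 0, -0.003]], [[30, -63, 35], [0.36, 0, -0.003]]])

```text
t: 7.52
ee_pos: [479.1, 92.2, 181.8]
orientation: [-0.119, 3.079, -0.568]
ft_force: [-0.0, 0.2, 0.2]
width: 57.0
grasp_force: 0.0
```

Request:
servo_tool(deltas=[[[0, 0, 0], [0, 0, 0]], [[0, 0, 0], [0, 0, 0]]])

```text
t: 7.68
ee_pos: [482.4, 93.2, 184.8]
orientation: [-0.115, 3.076, -0.555]
ft_force: [0.6, 0.7, 0.5]
width: 56.7
grasp_force: 0.0
```

```bash
python3 - <<'E'
from h import *
C=(483.5,58.5,100)
plan(tcp(13,-.36,C),pose(-.36))
E
```

```text
t 7.68 at [482.4  93.2 184.8] w 56.7 F [0.6 0.7 0.5] M [ 0.11  0.02 -0.03] g 0.0
shift [  1.5  -2.9 104.6] turn [0.003 0.001 0.003]
```

Request:
servo_tool(deltas=[[[1, -3, 12], [0, 0, 0]], [[1, -3, 28], [0, 0, 0]], [[1, -3, 44], [0, 0, 0]], [[1, -3, 60], [0, 0, 0]], [[1, -3, 74], [0, 0, 0]]])

```text
t: 8.1
ee_pos: [484.1, 63.2, 116.6]
orientation: [-0.112, 3.075, -0.555]
ft_force: [-0.4, -0.4, 0.9]
width: 57.1
grasp_force: 0.0
```

Request:
servo_tool(deltas=[[[0, 0, 12], [0, 0, 0]], [[0, 0, 22], [0, 0, 0]], [[0, 0, 30], [0, 0, 0]], [[0, 0, 30], [0, 0, 0]], [[0, 0, 30], [0, 0, 0]]])

```text
t: 8.52
ee_pos: [484.0, 52.5, 88.4]
orientation: [-0.113, 3.076, -0.559]
ft_force: [-0.0, -0.1, -0.1]
width: 57.1
grasp_force: 0.0
```

```bash
python3 - <<'E'
from h import *
C=(483.5,58.5,100)
plan(tcp(13,-.36,C),pose(-.36))
a=get_image("scene"); cv2.imwrite("pics/s3.png",cv2.resize(a["frame"][150:290,270:430],None,fx=4,fy=4))
E
```

```text
t 8.52 at [484.   52.5  88.4] w 57.1 F [-0.  -0.1 -0.1] M [0.13 0.04 0.04] g 0.0
shift [0.1 1.5 0. ] turn [0.    0.    0.002]
```

View pics/s3.png

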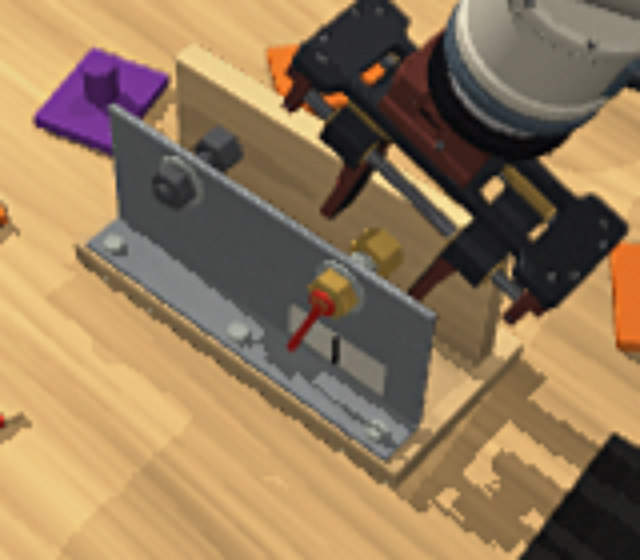

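The fingers straddle the brass head at (378,250) in the crop; the pointer is at (305,325) and the mark at (335,350). Next I centre the tool and close.

Request:
servo_tool(deltas=[[[0, 1, 0], [0, 0, 0]], [[0, 1.5, 0], [0, 0, 0]], [[0, 1.5, 0], [0, 0, 0]], [[0, 1.5, 0], [0, 0, 0]], [[0, 1.5, 0], [0, 0, 0]]], grip=1)

```text
t: 8.98
ee_pos: [483.7, 54.1, 87.9]
orientation: [-0.115, 3.076, -0.56]
ft_force: [0.5, -0.6, 0.3]
width: 27.6
grasp_force: 0.0
```

Request:
servo_tool(deltas=[[[0, 0, 0], [0, 0, 0]], [[0, 0, 0], [0, 0, 0]], [[0, 0, 0], [0, 0, 0]], [[0, 0, 0], [0, 0, 0]]])

```text
t: 9.32
ee_pos: [483.6, 53.6, 87.8]
orientation: [-0.114, 3.076, -0.561]
ft_force: [1.4, -3.5, -0.1]
width: 16.4
grasp_force: 25.8
```

```bash
cat >> h.py <<'E'
def pointer():
    a=get_image("scene"); p,u,v=world(a); hsv=cv2.cvtColor(a["frame"][v,u][None],cv2.COLOR_BGR2HSV)[0].astype(int)
    red=(np.abs(p[:,0]-520)<30)&(abs(p[:,1]-59)<50)&((hsv[:,0]<6)|(hsv[:,0]>174))&(hsv[:,1]>150)&(p[:,2]>25)&(p[:,2]<115)
    q=p[red]; l=cv2.fitLine(q.astype(np.float32),cv2.DIST_HUBER,0,.01,.01).ravel()
    d=-l[:3]*np.sign(l[2]); uy=d[1]*np.cos(YAW)-d[0]*np.sin(YAW)
    print("pointer angle",np.arctan2(uy,-d[2]).round(3),red.sum(),"tip(unit y rel)",((q-[487.5,-1.5,0])@[-np.sin(YAW),np.cos(YAW),0])[np.argsort(q[:,2])[:4]].round(1),q[:,2].min().round(1))
    return a
E
python3 - <<'E'
from h import *
plan(tcp(13,-.36,(483.5,58.5,100)),pose(-.36))
pointer()
E
```

```text
t 9.32 at [483.6  53.6  87.8] w 16.4 F [ 1.4 -3.5 -0.1] M [-0.45 -0.12  0.05] g 25.8
shift [-0.3  0.3 -0.2] turn [-0.001  0.     0.003]
pointer angle -0.372 41 tip(unit y rel) [39.1 39.4 42.4 39.5] 40.0
```

```bash
python3 - <<'E'
from h import *
a=pointer(); o=ctrl.get_obs(); print(o["width"],o["grasp_force"],o["ft_force"],o["moment"])
w=get_image("wrist")
s=cv2.resize(a["frame"][170:260,310:430],None,fx=4,fy=4,interpolation=cv2.INTER_CUBIC)
ww=cv2.resize(w["frame"][100:400,120:520],(480,360))
cv2.imwrite("pics/s4.png",np.vstack([s[:240],ww]))
E
```

```text
pointer angle -0.357 42 tip(unit y rel) [40.2 40.3 42.3 39.5] 42.4
16.58501316790969 25.80604612827301 [ 1.07713676 -4.3519471   0.7745027 ] [-0.56666066 -0.20381971  0.05852415]
```

View pics/s4.png

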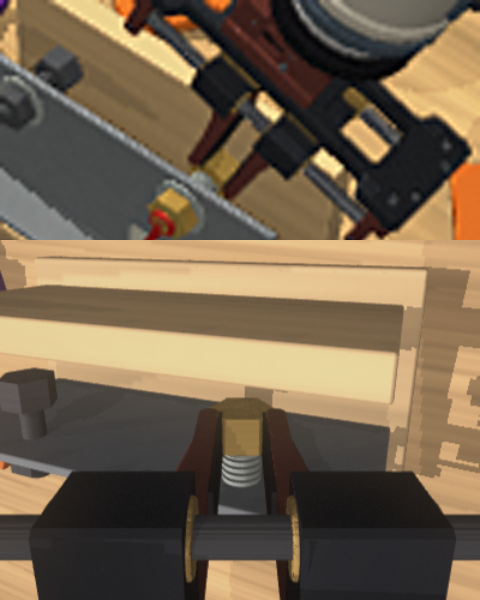

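The fingers reach the head (crop: 242,430), but the 16.4 mm opening against 24 mm across flats, with reduced force, says I'm on the tapered tips. I'll reopen and go about 8 mm deeper.

Request:
servo_tool(deltas=[[[0, 0, 0], [0, 0, 0]], [[0, 0, 0], [0, 0, 0]], [[0, 0, 0], [0, 0, 0]], [[0, 0, 4], [0, 0, 0]], [[0, 0, 8], [0, 0, 0]]], grip=0.1)

```text
t: 9.88
ee_pos: [483.9, 51.3, 80.0]
orientation: [-0.114, 3.076, -0.559]
ft_force: [-0.5, 0.5, -0.4]
width: 39.0
grasp_force: 0.0
```

Request:
servo_tool(deltas=[[[0, 0, 0], [0, 0, 0]], [[0, 0, 0], [0, 0, 0]], [[0, 0, 0], [0, 0, 0]], [[0, 0, 0], [0, 0, 0]], [[0, 0, 0], [0, 0, 0]]], grip=1)

```text
t: 10.3
ee_pos: [483.5, 50.7, 80.0]
orientation: [-0.114, 3.077, -0.561]
ft_force: [1.2, -4.7, -3.8]
width: 26.0
grasp_force: 30.0
```

Request:
servo_tool(deltas=[[[0, 0, 0], [0, 0, 0]], [[0, 0, 0], [0, 0, 0]], [[0, 0, 0], [0, 0, 0]]])

```text
t: 10.55
ee_pos: [483.5, 50.7, 80.0]
orientation: [-0.114, 3.077, -0.561]
ft_force: [1.0, -6.0, -4.6]
width: 26.1
grasp_force: 30.0
```

```bash
python3 - <<'E'
from h import *
plan(tcp(20,-.36,(483.5,58.5,100)),pose(-.36))
pointer()
E
```

```text
t 10.55 at [483.5  50.7  80. ] w 26.1 F [ 1.  -6.  -4.6] M [-0.44 -0.19  0.02] g 30.0
shift [-0.6  0.3 -1.4] turn [-0.001 -0.     0.003]
pointer angle -0.39 47 tip(unit y rel) [39.8 39.3 42.7 40. ] 41.6
```

Request:
servo_tool(deltas=[[[0, 0.8, 0], [-0.036, 0, 0]], [[0, 1.5, -0.1], [-0.072, 0, 0]], [[0, 2.3, -0.1], [-0.108, 0, 0]], [[0, 3.1, -0.2], [-0.144, 0, 0]], [[0, 3.8, -0.3], [-0.18, 0, 0]]])

```text
t: 11.02
ee_pos: [483.2, 54.4, 79.3]
orientation: [-0.116, 3.121, -0.28]
ft_force: [-1.4, -5.6, 12.0]
width: 25.0
grasp_force: 33.8
```

```bash
python3 - <<'E'
from h import *
plan(tcp(21.4,-.0,(483.5,58.4,100)),pose(0))
pointer()
E
```

```text
t 11.02 at [483.2  54.4  79.3] w 25.0 F [-1.4 -5.6 12. ] M [-1.45  0.06 -0.07] g 33.8
shift [-0.6  4.  -0.1] turn [-0.179 -0.001  0.003]
pointer angle -0.229 50 tip(unit y rel) [48.8 52.  47.5 51.4] 41.8
```

Request:
servo_tool(deltas=[[[0, 0.8, 0], [-0.036, 0, 0]], [[0, 1.5, -0.1], [-0.072, 0, 0]], [[0, 2.3, -0.1], [-0.108, 0, 0]], [[0, 3.1, -0.2], [-0.144, 0, 0]], [[0, 3.8, -0.3], [-0.18, 0, 0]]])

```text
t: 11.48
ee_pos: [483.1, 57.9, 79.5]
orientation: [0.117, -3.139, -0.0]
ft_force: [-2.5, -7.1, 6.9]
width: 25.0
grasp_force: 32.3
```

Request:
servo_tool(deltas=[[[0, 0, 0], [0, 0, 0]], [[0, 0, 0], [0, 0, 0]]])

```text
t: 11.65
ee_pos: [483.1, 57.9, 79.4]
orientation: [0.115, -3.139, 0.001]
ft_force: [-3.0, -5.2, 8.3]
width: 24.7
grasp_force: 32.7
```

```bash
python3 - <<'E'
from h import *
plan(tcp(21.4,-.0,(483.5,58.4,100)),pose(0))
for i in range(3): a=pointer()
cv2.imwrite("pics/s5.png",cv2.resize(a["frame"][180:270,310:430],None,fx=5,fy=5,interpolation=cv2.INTER_CUBIC))
E
```

```text
t 11.65 at [483.1  57.9  79.4] w 24.7 F [-3.  -5.2  8.3] M [-1.01  0.55 -0.05] g 32.7
shift [-0.5  0.5  0.8] turn [-0.    -0.001  0.002]
pointer angle -0.078 53 tip(unit y rel) [58.3 55.5 57.7 59.6] 39.1
pointer angle -0.086 54 tip(unit y rel) [57.6 55.  54.5 60.2] 37.5
pointer angle -0.092 55 tip(unit y rel) [57.3 53.9 58.7 57.8] 36.9
```

View pics/s5.png

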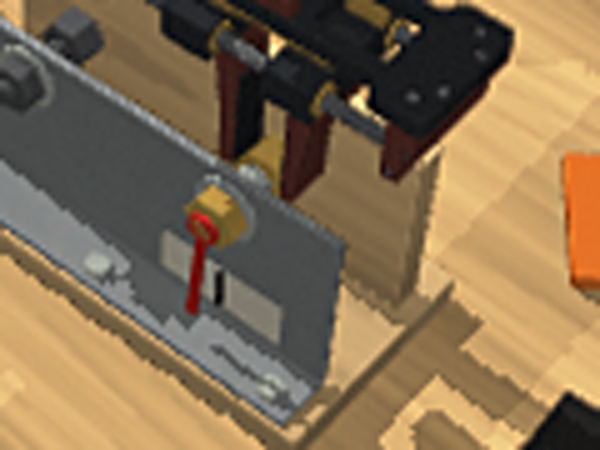

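The pointer hub is at crop (200,225) with its tip at (191,310), still short of the black mark at (218,287). I'll measure the shortfall in the image plane.

```bash
cat >> h.py <<'E'
def proj(a,P):
    c=(np.asarray(P)-a["pose"][:3,3])@a["pose"][:3,:3]; q=c@a["K"].T; return q[...,:2]/q[...,2:]
def ang(n=3):
    out=[]
    for _ in range(n):
        a=get_image("scene"); f=a["frame"].astype(int)
        b,g,r=f[...,0],f[...,1],f[...,2]; w=np.clip((r-np.maximum(b,g)-40)/100.,0,1)
        m=np.zeros_like(w); m[215:250,330:370]=1; w=w*m*((r>1.8*g))
        # row centroids
        rows=[(y,(w[y]*np.arange(640)).sum()/w[y].sum()) for y in range(229,250) if w[y].sum()>.8]
        rows=np.array(rows[:-1]); k=np.polyfit(rows[:,0],rows[:,1],1)[0]
        c,s=np.cos(YAW),np.sin(YAW)
        hub=np.array([487.5+45*c-60*s,-1.5+45*s+60*c,100.])
        th=np.linspace(-.6,.4,201); sl=[]
        for t in th:
            d=np.array([-s*np.sin(t),c*np.sin(t),-np.cos(t)]); A,B=proj(a,hub+15*d),proj(a,hub+60*d); sl.append((B[0]-A[0])/(B[1]-A[1]))
        out.append(np.interp(k,sl,th) if sl[-1]>sl[0] else np.interp(-k,-np.array(sl),th))
    print("image angle",np.round(out,3),"rows",len(rows),rows[0],rows[-1])
    return a
E
python3 -c "
from h import *
a=ang()
c,s=np.cos(YAW),np.sin(YAW)
for x,z in((31,42),(31,36),(40,36),(45,100)): print(x,z,proj(a,[487.5+x*c-60*s,-1.5+x*s+60*c,z]))
"
```

```text
image angle [-0.055 -0.055 -0.056] rows 12 [229.         349.45081967] [240.         347.99253731]
31 42 [353.70823791 236.81967533]
31 36 [353.59860922 238.36034426]
40 36 [351.1393959  240.70978851]
45 100 [350.78952213 224.84971888]
```

Request:
servo_tool(deltas=[[[0, 0.4, 0], [-0.02, 0, 0]], [[0, 0.9, 0], [-0.04, 0, 0]], [[0, 1.3, 0], [-0.06, 0, 0]], [[0, 1.3, 0], [-0.06, 0, 0]], [[0, 1.3, 0], [-0.06, 0, 0]]])

```text
t: 12.37
ee_pos: [483.0, 59.1, 79.5]
orientation: [0.116, -3.135, -0.093]
ft_force: [-3.3, -6.0, 10.0]
width: 25.0
grasp_force: 32.8
```

```bash
python3 -c "
from h import *
plan(tcp(21.4,-.0,(483.5,58.4,100)),pose(0))
a=ang(); pointer(); pointer()
p=get_image('wrist'); 
b=get_image('top')
cv2.imwrite('pics/s6.png',cv2.resize(a['frame'][200:260,320:400],None,fx=8,fy=8,interpolation=cv2.INTER_CUBIC))
"
```

```text
t 12.37 at [483.   59.1  79.5] w 25.0 F [-3.3 -6.  10. ] M [-1.33  0.62 -0.04] g 32.8
shift [-0.4 -0.8  0.8] turn [ 0.059 -0.001  0.002]
image angle [0.015 0.015 0.015] rows 13 [229.         349.82142857] [241.         349.20689655]
pointer angle -0.019 60 tip(unit y rel) [61.2 61.1 63.4 61.2] 37.7
pointer angle -0.035 61 tip(unit y rel) [60.  60.7 63.4 61. ] 35.0
```

View pics/s6.png

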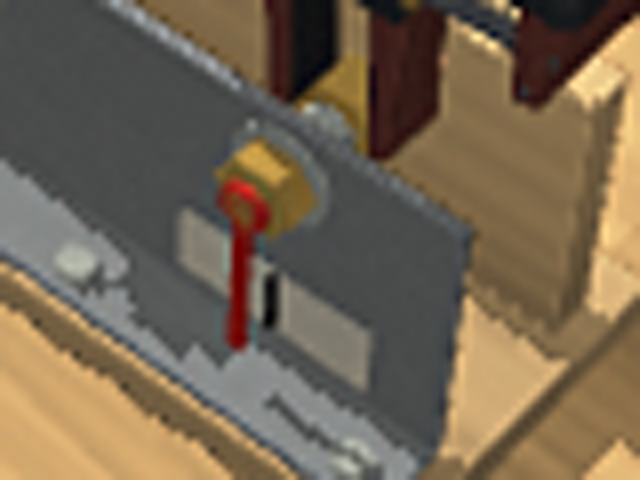

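The pointer now hangs parallel to the black mark: hub (242,207), tip (237,342) and mark (270,300) in the crop. The offset from the mark is parallax. Angle estimates are within about 0.03 rad of home, and the grip is firm, so I'm handing in.

```bash
python3 -c "
from h import *
print(close_job())"
```

```text
the job is handed in; nothing more can be done
None
```

The cover lies knob up on the middle of the mat, and the brass bolt is wound home to within about 0.03 rad by camera. The gripper still holds the head against its spring; I handed the job in at about 12.5 s, and the hand-in gave no verdict.

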